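# Take down the curing stack and set out the batch photograph

## Task

Unstack the cured pink resin puck and lay it in the middle of the blue photo mat, its long side along the scale bar, with the black-capped vial standing to the left of it and the white-capped vial to the right of it (seen facing the scale bar), all three in one row parallel to the bar and 80 mm from the puck's centre to each vial's centre. Pile the two spacer plates on the middle of the cork pad, dark plate at the bottom and bright plate lying squarely on top of it. Never tip a vial over, and leave the brass weight and the amber dropper bottle beside the vials where they are.

Things in the scene. Friction and masses are not known exactly. Their poses are not given: they have to be found in the camera images.
- photo_mat: Blue flat photo mat, 110 x 230 mm and 3 mm thick, fixed to the bench (its place and angle differ each time). Origin: centre of its underside. x: across the mat toward its far long edge, along which runs the flat black-and-white scale bar (parallel to y); +y: to the left as one faces the scale bar; z up. A thing set on it rests at z = 3 mm.
- cork_pad: Square light-brown cork pad with a black border, 130 x 130 mm and 5 mm thick, fixed to the bench. Origin: centre of its underside; z up. A thing set on it rests at z = 5 mm.
- puck_centre (a point): Pink resin puck with rounded edges, 45 mm (its x) x 63 mm (its y, the long side) x 22 mm high, about 70 g; the point is its centre, 11 mm above its underside. At the start it lies on top of the stack, on the dark plate, its long side along the plate's.
- plate_dark_centre (a point): Black spacer plate, rigid, 60 mm (its x) x 110 mm (its y) x 12 mm thick, about 200 g; the point is its centre, 6 mm above its underside. At the start it is the middle of the stack: it lies crosswise on the bright plate, under the puck.
- plate_bright_centre (a point): Bright aluminium spacer plate, rigid, 60 mm (its x) x 110 mm (its y) x 12 mm thick, about 200 g; the point is its centre, 6 mm above its underside. At the start it is the bottom of the stack and lies on the bench; its ends stick out from under the dark plate.
- vial_black_centre (a point): Glass vial with a black cap and blue contents, 22 mm diameter, 58 mm high, about 22 g, standing on the bench; the point is on its axis, 29 mm above its foot; z is its axis. Grip it round the body at half height.
- vial_white_centre (a point): Glass vial with a white cap and pink contents, 22 mm diameter, 58 mm high, about 22 g, standing on the bench; the point is on its axis, 29 mm above its foot; z is its axis. Grip it round the body at half height.
- weight_centre (a point): Bystander: brass check weight with a small knob on top, 26 mm diameter, 36 mm high, 100 g, loose, standing on the bench near the vials; the point is its centre, 18 mm above its foot. To be left alone.
- dropper_centre (a point): Bystander: amber dropper bottle with a black rubber bulb, 34 mm diameter, 102 mm high, loose, standing on the bench near the vials (not the like bottle far back beside the screen); the point is on its axis, 51 mm above its foot. To be left alone.
Mind the look-alikes: they are no part of the job. What is meant by the part that bears plate_bright_centre is not turquoise, and is the smaller of those in its own colour. Of the things that look like the part that bears plate_dark_centre, the larger one is meant.

How it is judged:
At the end, for the whole second after the job is handed in: Puck flat on the mat, 15 mm from its middle, 0.25 rad off the bar at most; black vial left, white right, upright, 65-95 mm from the puck, 15 mm off the middle line at most; dark plate 15 mm from the pad's middle, bright on it to 12 mm, 0.2 rad; weight, dropper moved under 15 mm (horizontal distance between puck_centre and photo_mat below 0.015 m and height (world z) of puck_centre between 0.009 and 0.019 m and angle between the y axis of puck_centre and the y axis of photo_mat, either way round below 0.25 rad and angle between each of puck_centre, vial_black_centre, vial_white_centre's own z axis and vertical below 0.15 rad and horizontal distance between vial_black_centre and puck_centre between 0.065 and 0.095 m and x of vial_black_centre in the frame of photo_mat between -0.015 and 0.015 m and y of vial_black_centre in the frame of photo_mat above 0.04 m and height (world z) of vial_black_centre between 0.027 and 0.037 m and horizontal distance between vial_white_centre and puck_centre between 0.065 and 0.095 m and x of vial_white_centre in the frame of photo_mat between -0.015 and 0.015 m and y of vial_white_centre in the frame of photo_mat below -0.04 m and height (world z) of vial_white_centre between 0.027 and 0.037 m and horizontal distance between plate_dark_centre and cork_pad below 0.015 m and height (world z) of plate_dark_centre between 0.007 and 0.015 m and horizontal distance between plate_bright_centre and plate_dark_centre below 0.012 m and height (world z) of plate_bright_centre between 0.019 and 0.027 m and angle between the y axis of plate_bright_centre and the y axis of plate_dark_centre, either way round below 0.2 rad and angle between each of plate_bright_centre, plate_dark_centre's own z axis and vertical below 0.1 rad and distance of each of weight_centre, dropper_centre from where it was at the start of the episode below 0.015 m and angle between each of weight_centre, dropper_centre's own z axis and vertical below 0.2 rad); the robot touches nothing.
It fails at once if a vial is tipped over (angle between any of vial_black_centre, vial_white_centre's own z axis and vertical above 0.8 rad).
It fails at once if the brass weight or the dropper bottle is knocked over or moved far (distance of any of weight_centre, dropper_centre from where it was at the start of the episode above 0.04 m or angle between any of weight_centre, dropper_centre's own z axis and vertical above 0.6 rad).
It also fails if it takes over 134 s, if anything falls off the work surface, if the arm or the gripper's body presses on something with over 40 N, if the wrist force passes 120 N, or if a joint passes its speed limit or range.

## Robot

A 6-joint arm with a two-finger parallel gripper is mounted at the origin on a cart in front of the work surface, level with it; the furniture and walls round the work are solid. World frame = base frame: x ahead of the robot, y to its left, z up, the work surface at z = 0. Lengths are in m, angles in rad, forces in N, time in s.
With the tool pointing down it reaches from about 0.25 to 0.775 m from the base axis. Payload 4 kg.
Tool frame: the origin (TCP) lies at the very end of the fingers, on their centre line; the grasp point (between the pads) lies 19 mm behind it; z points along the fingers, y is the line along which they close (so a half turn about z gives the same grasp; the last joint's range is limited). The gripper opens to 94 mm and grips with 3 to 60 N. Pads are 16 mm wide; open, the fingers measure 119 mm over their backs; the gripper's body (75 mm by 177 mm) begins 78 mm behind the grasp point.
Start: joints at [1.242, 0.087, 1.371, -0, 1.684, -0.103], TCP at [0.123, 0.536, 0.206] pointing down, gripper open.
Joint ranges: [-3.1, 3.1], [-0.76, 2.03], [0.27, 2.55], [-1.08, 4.22], [0.17, 2.65], [-2.57, 2.57]. Speed limits (rad/s): [2.79, 2.79, 3.14, 3.14, 3.14, 3.14].

## Interface

Orientations are given as [roll, pitch, yaw] about the fixed x, y, z axes, in that order (R = Rz(yaw) Ry(pitch) Rx(roll)).
In Python, from bench import robot gives the robot as it stands. The module is installed in compiled form; this text tells all that it offers.
- The arm moves only by the tool move_arm, never from a script. Its argument "deltas" is one flat list of numbers, 7 for each row, row after row: the turn, a rotation vector about the tool's x, y, z in rad, then the shift along the tool's x, y, z in cm, then the closure, from -1 (fully open) to 1 (shut). A call has 1 to 8 rows; each row is the pose to reach, as a shift and turn from the pose commanded when the call began, along the tool's axes at that moment; what a row does not reach only later rows make up. A row lasts 1/10 s, in which the tool goes at most 50 mm and 8.59 degrees, less where a joint would pass 70% of its speed; a pose out of reach is approached as far as the arm can. A call with a gripper value outside its range is refused whole. The fingers move at their own pace and stop on an object; the grip force is fixed at half the most. Time passes only in rows, so rows that repeat a pose let the fingers close. It gives the time, the measured TCP pose, the force, the opening and the grip force at its end, in the units of the state.
- robot.get_obs(): the state, without advancing time (a new reading comes with each control period).
- robot.snapshot(name): name is "side" or "top" or "wrist"; returns a dict with "image" (384x512x3 uint8, red, green, blue), "depth" (384x512 float32, m along the optical axis (not along the pixel's ray), 0 where there is no reading), "fov_y" (degrees; the focal length in pixels is half the picture's height over the tangent of half this angle, whatever the lens; pixels are square), "cx", "cy" (the principal point, pixels), "D" ([k1, k2, p1, p2, k3] as OpenCV has them; the pictures are not rectified), "origin" and "orientation" of the camera in the world; the wrist camera has in their place "T_tool_cam" (4x4, takes a point from camera to tool coordinates, whose origin is the TCP and whose axes are the flange's). Camera axes: x right, y up, looking along -z (the intrinsics and any distortion apply to the point x, -y, -z); pixel columns grow to the right and rows downward; lengths in m; the calibration is good to about 2 mm. A picture is of the moment at which its call begins: read the wrist's pose just before it.
- robot.close_job(): hands the job in; it is judged then, once.
The state is a dict: "time": time; "joint_positions": joint angles; "qvel": joint speeds; "joint_torque": joint torques, N m; "tool_pos": TCP position; "ee_rot": TCP orientation; "wrist_force": force on the tool from outside, world axes, zero at the start; "wrist_torque": the same for the moment, N m; "width": finger opening in m; "finger_force": force on a finger pad.
Only numpy, scipy, OpenCV 4.12 (cv2) and the standard library are available. Lean on these libraries where they do the work, as an engineer would, in place of code of your own. Each camera call takes 0.05 s, during which the arm holds its last target. There are 200 camera calls.

## Working session

There is one attempt and no reset: what is moved stays moved. The work goes in short steps, Python scripts to look and compute and a tool call to move; the robot and the scene stay as the last step left them, time stands still between calls to the robot, and variables do not carry over. Pictures are saved under pics/ and viewed, at most 14 in all, crops included, and the job is handed in when it is done.

Besides the shell and the picture viewer there is one more tool, called after "Request:" by a JSON object that holds its "fn" and its "kwargs", one argument or row to a line. move_arm: Moves the arm, as the interface text tells. Its arguments: {"type":"object","properties":{"deltas":{"type":"array","items":{"type":"number"}}},"required":["deltas"]}

```bash
mkdir -p pics
cat > h.py <<'E'
import numpy as np, cv2, pickle
from scipy.spatial.transform import Rotation as R
from bench import robot
def obs(): return robot.get_obs()
def snap(name):
    o=robot.get_obs(); s=robot.snapshot(name)
    if name=="wrist":
        T=np.eye(4);T[:3,:3]=R.from_euler('xyz',o['ee_rot']).as_matrix() if np.size(o['ee_rot'])==3 else np.array(o['ee_rot']);T[:3,3]=o['tool_pos']
        s['T']=T@np.array(s['T_tool_cam'])
    else:
        T=np.eye(4);q=np.array(s['orientation'])
        T[:3,:3]=q if q.shape==(3,3) else R.from_euler('xyz',q).as_matrix();T[:3,3]=s['origin'];s['T']=T
    h=s['image'].shape[0];f=h/2/np.tan(np.radians(s['fov_y'])/2)
    s['K']=np.array([[f,0,s['cx']],[0,f,s['cy']],[0,0,1]]);s['D']=np.array(s['D'],float)
    return s
def rays(s,uv):
    p=cv2.undistortPoints(np.array(uv,float).reshape(-1,1,2),s['K'],s['D']).reshape(-1,2)
    return np.c_[p[:,0],-p[:,1],-np.ones(len(p))]
def onplane(s,uv,z):
    d=rays(s,uv)@s['T'][:3,:3].T;o=s['T'][:3,3]
    return o+d*((z-o[2])/d[:,2])[:,None]
def cloud(s):
    h,w=s['depth'].shape;v,u=np.mgrid[:h,:w]
    d=rays(s,np.c_[u.ravel(),v.ravel()])*s['depth'].ravel()[:,None]
    return (d@s['T'][:3,:3].T+s['T'][:3,3]).reshape(h,w,3)
def save(s,n,box=None,k=1):
    im=s['image'][:,:,::-1]
    if box: im=im[box[1]:box[3],box[0]:box[2]]
    cv2.imwrite(f'pics/{n}.png',cv2.resize(im,None,fx=k,fy=k,interpolation=cv2.INTER_CUBIC))
E
python3 - <<'E'
from h import *
for n in ('top','side'):
    s=snap(n);save(s,n+'0',k=1.5);pickle.dump(s,open(n+'0.pkl','wb'));print(n,s['T'].round(3).tolist(),s['D'],s['fov_y'])
print(obs())
E
```

```text
top [[0.007, 0.997, -0.074, 0.413], [-1.0, 0.008, 0.01, 0.175], [0.011, 0.074, 0.997, 1.479], [0.0, 0.0, 0.0, 1.0]] [0.02659852 0.         0.         0.         0.        ] 53.29572581017236
side [[-0.969, 0.142, -0.204, 0.266], [-0.248, -0.598, 0.762, 1.081], [-0.014, 0.789, 0.615, 0.777], [0.0, 0.0, 0.0, 1.0]] [0.04592461 0.         0.         0.         0.        ] 52.711540911379544
{'time': 0.1, 'joint_positions': array([ 1.24189095e+00,  8.79029026e-02,  1.37206686e+00,  1.71477325e-05,
        1.68359638e+00, -1.03097092e-01]), 'qvel': array([-0.0008485 , -0.00019715, -0.00346659,  0.00098746, -0.00149054,
        0.00101089]), 'joint_torque': array([ 2.52428850e-03, -3.41250336e+01, -3.03301942e+01,  7.20334821e-02,
        3.03359097e-02, -1.11930829e-04]), 'tool_pos': array([0.12298303, 0.53558139, 0.20442769]), 'ee_rot': array([-3.13963139e+00, -2.20052917e-04,  2.91578607e+00]), 'wrist_force': array([ 0.81434716, -0.74148466,  0.81087197]), 'wrist_torque': array([-0.022968  , -0.0025129 , -0.03452954]), 'finger_force': 0.0, 'width': 0.09369922275075483}
```

View pics/top0.png

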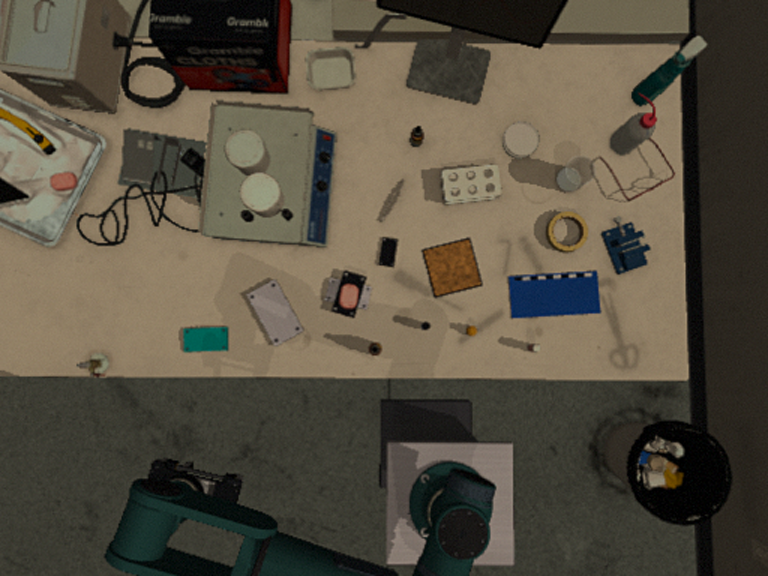

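View pics/side0.png

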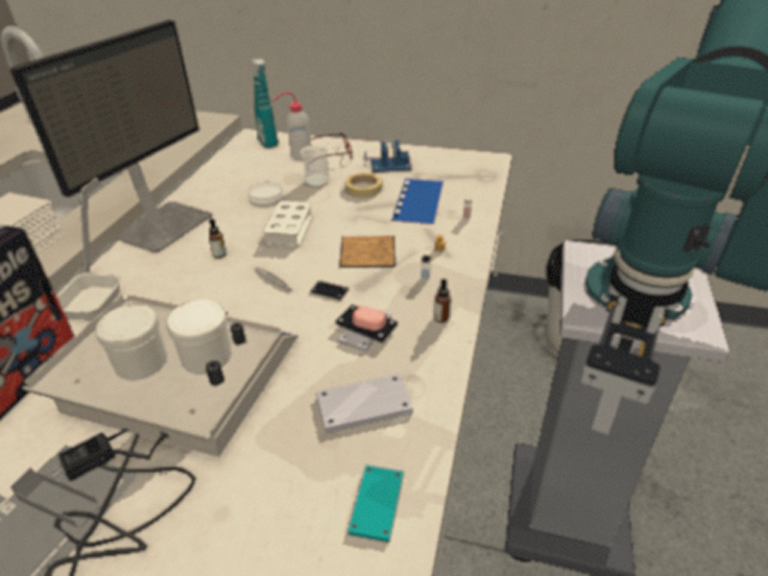

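The top view (×1.5) shows the stack at (349,293), black vial at (425,325), weight at (471,330), white vial at (534,347), dropper at (375,349), mat at (554,294) and cork pad at (452,266). The side view agrees. Next I measure.

```bash
cat > m.py <<'E'
from h import *
s=pickle.load(open('top0.pkl','rb'));P=cloud(s);hsv=cv2.cvtColor(s['image'],cv2.COLOR_RGB2HSV)
def rect(mask,z,name,roi):
    m=np.zeros_like(mask);x0,y0,x1,y1=[int(v/1.5) for v in roi];m[y0:y1,x0:x1]=mask[y0:y1,x0:x1]
    c=max(cv2.findContours(m,cv2.RETR_EXTERNAL,cv2.CHAIN_APPROX_NONE)[0],key=cv2.contourArea)[:,0]
    w=onplane(s,c,z)[:,:2]; r=cv2.minAreaRect((w*1000).astype(np.float32)); print(name,np.round(r[0],1),np.round(r[1],1),round(r[2],1))
H,S,V=[hsv[:,:,i] for i in range(3)]
rect(((H>100)&(H<130)&(S>150)&(V>50)).astype(np.uint8),.003,'mat',(490,250,620,335))
rect(((S>110)&(H<25)).astype(np.uint8),.005,'cork(no border?)',(415,225,490,305))
rect(((S>60)&((H<8)|(H>170))&(V>150)).astype(np.uint8),.046,'puck',(325,265,375,320))
rect((V<60).astype(np.uint8),.024,'dark',(322,262,375,322))
def tall(roi,z0,name):
    x0,y0,x1,y1=[int(v/1.5) for v in roi];p=P[y0:y1,x0:x1].reshape(-1,3);q=p[p[:,2]>z0]
    print(name,len(q),q.mean(0).round(4),q.min(0).round(3),q.max(0).round(3))
for n,roi,z0 in [('black',(405,300,445,345),.03),('weight',(455,310,490,345),.02),('white',(515,330,550,365),.03),('dropper',(350,325,390,365),.04),('stack',(322,262,375,322),.03),('stackall',(322,262,375,322),.006)]: tall(roi,z0,n)
E
python3 m.py
```

```text
mat [ 528.8 -270.1] [104.7 226.4] 3.9
cork(no border?) [596.6  -6.3] [125.5 126. ] 14.6
puck [492.1 253.8] [ 2.7 15.4] 14.5
dark [524.6 259.7] [ 59.5 108.9] 73.9
black 32 [0.4434 0.0717 0.1429] [0.413 0.056 0.031] [0.456 0.175 1.479]
weight 30 [ 0.4326 -0.0317  0.1754] [ 0.413 -0.065  0.02 ] [0.446 0.175 1.479]
white 34 [ 0.3924 -0.2051  0.0533] [ 0.383 -0.215  0.034] [ 0.402 -0.197  0.063]
dropper 65 [0.3885 0.1889 0.1169] [0.373 0.175 0.055] [0.413 0.204 1.479]
stack 178 [0.5169 0.2543 0.075 ] [0.413 0.175 0.031] [0.568 0.278 1.479]
stackall 683 [0.5255 0.2577 0.0334] [0.413 0.175 0.006] [0.61  0.325 1.479]
```

```bash
cat >> h.py <<'E'
def go(x,y,z,yaw_deg,o=None):
    """delta (rotvec, cm) from the measured pose to a tool-down pose"""
    o=o or obs();R0=R.from_euler('xyz',o['ee_rot']);p=np.array(o['tool_pos'])
    R1=R.from_euler('xyz',[np.pi,0,np.radians(yaw_deg)])
    t=(R0.inv()*R1).as_rotvec();d=R0.inv().apply(np.array([x,y,z])-p)*100
    print('delta',t.round(3),d.round(2),'rows>=',max(np.linalg.norm(d)/5,np.degrees(np.linalg.norm(t))/8.59).round(1))
    return R0,p
def chain(*poses):
    """several tool-down poses, each relative to the one before; first from measured"""
    o=obs()
    for q in poses:
        go(*q,o=o);o={'ee_rot':[np.pi,0,np.radians(q[3])],'tool_pos':q[:3]}
E
python3 -c "
from h import *
s=snap('wrist');print(np.array(s['T_tool_cam']).round(3).tolist(),s['fov_y'])
chain((.525,.258,.2,163.9))"
```

```text
[[0.001, 0.97, 0.243, 0.071], [1.0, -0.001, -0.0, -0.001], [-0.0, 0.243, -0.97, -0.178], [0.0, 0.0, 0.0, 1.0]] 66.12716659233388
delta [-0.002 -0.     0.055] [-45.39 -18.06   0.48] rows>= 9.8
```

Request:
{"fn": "move_arm", "kwargs": {
  "deltas": [0, 0, 0, -22.7, -9, 0.2, -1, 0, 0, 0, -22.7, -9, 0.2, -1, 0, 0, 0, -22.7, -9, 0.2, -1, 0, 0, 0, -22.7, -9, 0.2, -1, 0, 0, 0, -22.7, -9, 0.2, -1, 0, 0, 0, -22.7, -9, 0.2, -1]
}}

```text
time: 0.75
tool_pos: [0.328, 0.3943, 0.2028]
ee_rot: [-3.14, 0.001, 2.908]
wrist_force: [0.3, 0.7, -0.3]
width: 0.0941
finger_force: 0.0
```

Request:
{"fn": "move_arm", "kwargs": {
  "deltas": [0, 0, 0.055, -22.7, -9, 0.2, -1, 0, 0, 0.055, -22.7, -9, 0.2, -1, 0, 0, 0.055, -22.7, -9, 0.2, -1, 0, 0, 0.055, -22.7, -9, 0.2, -1, 0, 0, 0.055, -22.7, -9, 0.2, -1, 0, 0, 0.055, -22.7, -9, 0.2, -1, 0, 0, 0.055, -22.7, -9, 0.2, -1]
}}

```text
time: 1.45
tool_pos: [0.5251, 0.2592, 0.2006]
ee_rot: [-3.141, -0.002, 2.86]
wrist_force: [0.2, 0.7, -0.4]
width: 0.0938
finger_force: 0.0
```

```bash
python3 -c "
from h import *
s=snap('wrist');save(s,'w1',k=1.5);pickle.dump(s,open('w1.pkl','wb'));o=obs();print(o['time'],o['tool_pos'],o['ee_rot'],o['joint_positions'])
P=cloud(s);hsv=cv2.cvtColor(s['image'],cv2.COLOR_RGB2HSV);H,S,V=cv2.split(hsv)
def rect(m,z,n):
    m=m.astype(np.uint8)
    for c in sorted(cv2.findContours(m,cv2.RETR_EXTERNAL,cv2.CHAIN_APPROX_NONE)[0],key=cv2.contourArea)[-2:]:
        w=onplane(s,c[:,0],z)[:,:2];r=cv2.minAreaRect((w*1000).astype(np.float32));print(n,np.round(r[0],1),np.round(r[1],1),round(r[2],1))
near=np.linalg.norm(P[:,:,:2]-[.525,.258],axis=2)<.09
for lo,hi,z in ((.006,.018,.012),(.018,.03,.024),(.036,.06,.046)): rect(near&(P[:,:,2]>lo)&(P[:,:,2]<hi),z,'h%g'%z)
rect(near&(V<70)&(P[:,:,2]>.018)&(P[:,:,2]<.03),.024,'dark')
m=near&(P[:,:,2]>.04);print('puck top z',np.median(P[m][:,2]))
rect(near&(S>50)&((H<10)|(H>165))&(V>120)&(P[:,:,2]>.03),.04,'pink')
"
```

```text
1.5 [0.52443059 0.25985167 0.20103858] [ 3.14150732e+00 -1.69047309e-03  2.86142178e+00] [ 3.62526936e-01  1.67780045e-01  1.28986184e+00  1.08862601e-03
  1.68525275e+00 -9.27974819e-01]
h0.012 [515.  217.1] [22.7 60.7] 74.2
h0.012 [533. 301.] [27.1 60.9] 76.0
h0.024 [522.7 259. ] [ 59.7 109.7] 73.8
h0.046 [515.4 259. ] [41.1 58.7] 82.0
puck top z 0.31656507692953156
pink [515.8 258.9] [42.7 61.1] 82.1
```

View pics/w1.png

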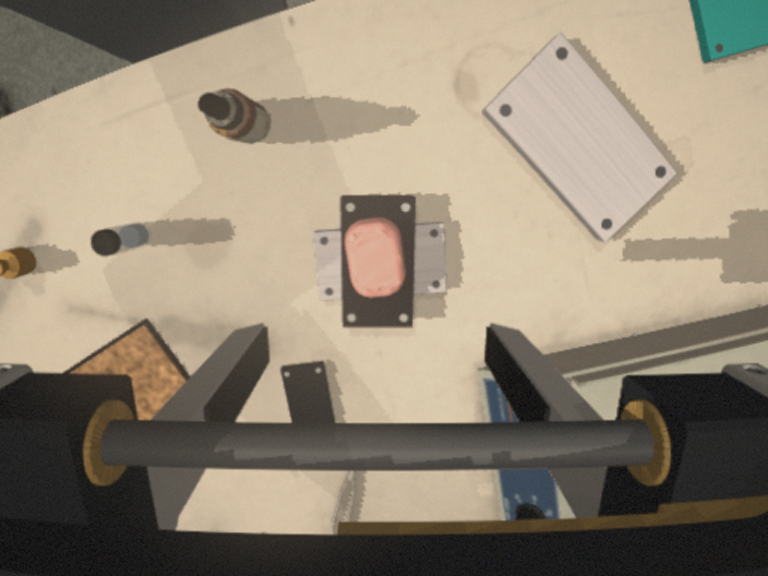

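Wrist view: the puck is on the dark plate near (375,258), slightly rotated on it. The bright plate's ends stick out left and right, and the dropper is at (230,115). Measured sizes match the given ones. I'll grip the puck across its short side.

```bash
python3 -c "
from h import *
chain((.5156,.259,.028,172),(.5156,.259,.18,172),(.52,-.26,.18,94))"
```

```text
delta [ 0.    -0.002 -0.141] [ 0.8  -0.33 17.31] rows>= 3.5
delta [0. 0. 0.] [ -0.    0.  -15.2] rows>= 3.0
delta [-0.    -0.     1.361] [ -7.66 -51.33  -0.  ] rows>= 10.4
```

Request:
{"fn": "move_arm", "kwargs": {
  "deltas": [0, 0, -0.141, 0.8, -0.33, 8, -1, 0, 0, -0.141, 0.8, -0.33, 11, -1, 0, 0, -0.141, 0.8, -0.33, 14, -1, 0, 0, -0.141, 0.8, -0.33, 16, -1, 0, 0, -0.141, 0.8, -0.33, 17.2, -1, 0, 0, -0.141, 0.8, -0.33, 17.2, -1]
}}

```text
time: 2.1
tool_pos: [0.5146, 0.2589, 0.0281]
ee_rot: [-3.14, -0.003, 3.004]
wrist_force: [-0.1, 0.8, 0.4]
width: 0.094
finger_force: 0.0
```

Request:
{"fn": "move_arm", "kwargs": {
  "deltas": [0, 0, 0, 0, 0, 0, 1, 0, 0, 0, 0, 0, 0, 1, 0, 0, 0, 0, 0, 0, 1, 0, 0, 0, 0, 0, 0, 1, 0, 0, 0, 0, 0, 0, 1, 0, 0, 0, 0, 0, 0, 1, 0, 0, 0, 0, 0, 0, 1, 0, 0, 0, 0, 0, 0, 1]
}}

```text
time: 2.9
tool_pos: [0.5169, 0.2582, 0.0296]
ee_rot: [3.141, 0.0, 3.002]
wrist_force: [0.5, 0.5, 0.6]
width: 0.0425
finger_force: 29.4
```

Request:
{"fn": "move_arm", "kwargs": {
  "deltas": [0, 0, 0, 0, 0, -3, 1, 0, 0, 0, 0, 0, -7, 1, 0, 0, 0, 0, 0, -11, 1, 0, 0, 0, 0, 0, -15, 1, 0, 0, 0.13, -0.5, -4, -15, 1, 0, 0, 0.26, -1, -8, -15, 1, 0, 0, 0.4, -2, -12, -15, 1, 0, 0, 0.53, -3, -16, -15, 1]
}}

```text
time: 3.7
tool_pos: [0.5238, 0.094, 0.1794]
ee_rot: [-3.141, 0.0, 2.467]
wrist_force: [-0.1, 0.3, -1.7]
width: 0.0421
finger_force: 29.3
```

```bash
python3 -c "
from h import *
chain((.50,-.25,.18,94));print(obs()['width'])"
```

```text
delta [-0.     0.     0.826] [-19.63 -28.35  -0.06] rows>= 6.9
0.04208604950405187
```

Request:
{"fn": "move_arm", "kwargs": {
  "deltas": [0, 0, 0.1, -2.6, -3.8, 0, 1, 0, 0, 0.22, -5.2, -7.5, 0, 1, 0, 0, 0.34, -8, -11.5, 0, 1, 0, 0, 0.46, -11, -15.7, 0, 1, 0, 0, 0.58, -14, -20, 0, 1, 0, 0, 0.7, -17, -24.5, 0, 1, 0, 0, 0.826, -19.6, -28.3, 0, 1, 0, 0, 0.826, -19.6, -28.3, 0, 1]
}}

```text
time: 4.5
tool_pos: [0.5006, -0.2536, 0.1785]
ee_rot: [-3.14, 0.002, 1.637]
wrist_force: [0.1, 0.4, -0.9]
width: 0.0424
finger_force: 29.3
```

```bash
python3 -c "
from h import *
s=snap('wrist');save(s,'w2',k=1.5);pickle.dump(s,open('w2.pkl','wb'));o=obs();print(o['time'],o['tool_pos'],o['ee_rot'])
"
```

```text
4.55 [ 0.50099981 -0.25139563  0.17852105] [-3.14002754e+00 -2.63995902e-04  1.64088426e+00]
```

View pics/w2.png

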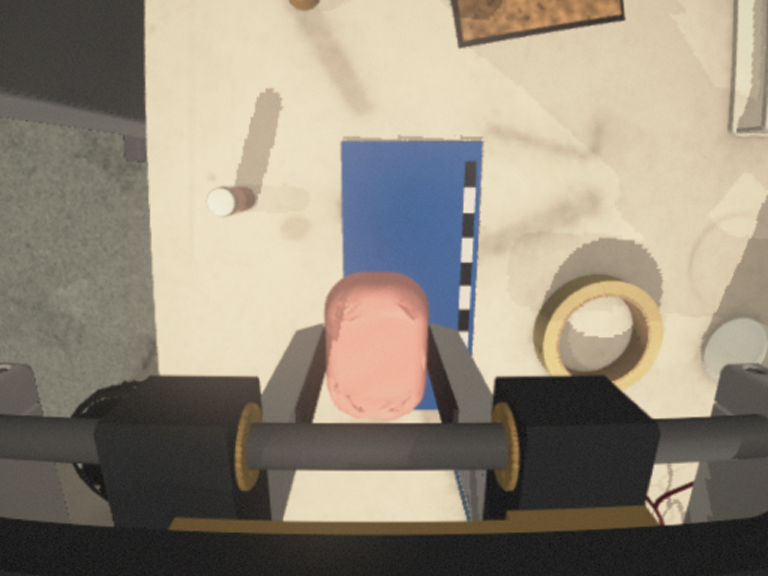

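The wrist view shows the blue mat, top edge at (342–482,141), with the scale bar on its right (+x) side. The held puck is aligned with the fingers, and the white vial is at (222,201).

```bash
python3 -c "
from h import *
s=pickle.load(open('w2.pkl','rb'));P=cloud(s);hsv=cv2.cvtColor(s['image'],cv2.COLOR_RGB2HSV);H,S,V=cv2.split(hsv)
m=((H>100)&(H<130)&(S>120)&(V>60)&(abs(P[:,:,2])<.015)).astype(np.uint8)
m[:85]=0;m[285:]=0;m=cv2.morphologyEx(m,cv2.MORPH_OPEN,np.ones((3,3),np.uint8))
pts=np.argwhere(m)[:,::-1];w=onplane(s,pts,.003)[:,:2]*1000
r=cv2.minAreaRect(w.astype(np.float32));print(r)
# white vial cap
m=(P[:,:,2]>.045)&(P[:,:,2]<.065)&(np.linalg.norm(P[:,:,:2]-[.392,-.205],axis=2)<.04)
q=P[m];print(m.sum(),q.mean(0),q.min(0),q.max(0))
c=max(cv2.findContours(m.astype(np.uint8),0,1)[0],key=cv2.contourArea)[:,0];w=onplane(s,c,.058)[:,:2]*1000;print(cv2.minEnclosingCircle(w.astype(np.float32)))
# held puck
m=(S>50)&((H<10)|(H>165))&(V>120)&(P[:,:,2]>.12)&(s['depth']>0)
c=max(cv2.findContours(m.astype(np.uint8),0,1)[0],key=cv2.contourArea)[:,0];w=onplane(s,c,s['T'][2,3]-np.median(s['depth'][m])*0-0.165+0)[:,:2]*0
q=P[m];print('puck',np.median(q,0),cv2.minAreaRect((q[:,:2]*1000).astype(np.float32)))
"
```

```text
((545.824951171875, -283.85430908203125), (51.52507400512695, 192.80093383789062), 6.274169445037842)
322 [ 0.39150003 -0.20710486  0.05551507] [ 0.38103246 -0.21654709  0.04523934] [ 0.39989881 -0.19805431  0.05841794]
((392.3444519042969, -206.90899658203125), 10.895820617675781)
puck [ 0.4993582  -0.24846299  0.19155009] ((500.1865234375, -253.3491668701172), (43.28153991699219, 59.9138069152832), 3.852782726287842)
```

```bash
python3 -c "
from h import *
s=pickle.load(open('w2.pkl','rb'));im=s['image'].astype(int)
m=((im[:,:,2]>im[:,:,0]+30)).astype(np.uint8)
m[:85]=0;m[285:]=0;m[:,:200]=0;m[:,340:]=0
L=[];Rr=[]
for v in range(105,170,4):
    u=np.flatnonzero(m[v]);L.append((u.min()-.5,v))
for v in range(105,230,4):
    u=np.flatnonzero(m[v]);Rr.append((u.max()+.5,v))
T=[(u,np.flatnonzero(m[:,u]).min()-.5) for u in range(235,310,4)]
B=[(u,np.flatnonzero(m[:,u]).max()+.5) for u in range(281,290,1) if m[:,u].any()]
print(B)
for n,l in zip('LRTB',(L,Rr,T,B)):
    w=onplane(s,l,.003)[:,:2]*1000
    f=cv2.fitLine(w.astype(np.float32),cv2.DIST_HUBER,0,.01,.01).ravel();print(n,f.round(2),np.degrees(np.arctan2(f[1],f[0])))
"
```

```text
[(281, np.float64(272.5)), (282, np.float64(272.5)), (283, np.float64(272.5)), (284, np.float64(272.5)), (285, np.float64(272.5)), (286, np.float64(272.5)), (287, np.float64(272.5)), (288, np.float64(272.5)), (289, np.float64(272.5))]
L [ 7.0000e-02 -1.0000e+00  4.6903e+02 -2.0488e+02] -85.922966
R [ 7.0000e-02 -1.0000e+00  5.7974e+02 -2.3857e+02] -85.9735
T [ 1.0000e+00  7.0000e-02  5.2122e+02 -1.5651e+02] 4.030608
B [ 1.0000e+00  6.0000e-02  5.5384e+02 -3.8190e+02] 3.5699494
```

```bash
python3 -c "
from h import *
chain((.528,-.269,.05,94),(.528,-.269,.0085,94),(.528,-.269,.12,94),(.392,-.207,.12,94),(.392,-.207,.010,94))"
```

```text
delta [-0.002 -0.     0.   ] [-1.95  2.59 12.85] rows>= 2.7
delta [0. 0. 0.] [ 0.   -0.    4.15] rows>= 0.8
delta [0. 0. 0.] [  0.     0.   -11.15] rows>= 2.2
delta [0. 0. 0.] [  7.13 -13.13  -0.  ] rows>= 3.0
delta [0. 0. 0.] [ 0. -0. 11.] rows>= 2.2
```

Request:
{"fn": "move_arm", "kwargs": {
  "deltas": [0, 0, 0, -1, 1.3, 4, 1, 0, 0, 0, -1.95, 2.6, 8, 1, 0, 0, 0, -1.95, 2.6, 12, 1, 0, 0, 0, -1.95, 2.6, 14, 1, 0, 0, 0, -1.95, 2.6, 15.5, 1, 0, 0, 0, -1.95, 2.6, 16.5, 1, 0, 0, 0, -1.95, 2.6, 17, 1, 0, 0, 0, -1.95, 2.6, 17, 1]
}}

```text
time: 5.35
tool_pos: [0.5298, -0.2654, 0.0098]
ee_rot: [3.141, 0.0, 1.646]
wrist_force: [-0.7, 0.4, -0.9]
width: 0.0425
finger_force: 29.3
```

Request:
{"fn": "move_arm", "kwargs": {
  "deltas": [0, 0, 0, 0, 0, 0, 0.6, 0, 0, 0, 0, 0, 0, 0, 0, 0, 0, 0, 0, 0, -1, 0, 0, 0, 0, 0, 0, -1, 0, 0, 0, 0, 0, 0, -1]
}}

```text
time: 5.85
tool_pos: [0.5297, -0.2658, 0.0098]
ee_rot: [3.141, 0.0, 1.646]
wrist_force: [-0.3, 0.2, 0.2]
width: 0.0674
finger_force: 0.0
```

Request:
{"fn": "move_arm", "kwargs": {
  "deltas": [0, 0, 0, 0, 0, 0, -1, 0, 0, 0, 0, 0, 0, -1, 0, 0, 0, 0, 0, -4, -1, 0, 0, 0, 0, 0, -9, -1, 0, 0, 0, 0, 0, -13, -1, 0, 0, 0, 3, -6, -14, -1, 0, 0, 0, 6, -10, -14, -1, 0, 0, 0, 6.7, -13.3, -14, -1]
}}

```text
time: 6.65
tool_pos: [0.3914, -0.2079, 0.1501]
ee_rot: [3.14, 0.0, 1.647]
wrist_force: [-0.6, -1.0, 1.0]
width: 0.0946
finger_force: 0.0
```

```bash
cat > vial.py <<'E'
from h import *
import sys
x,y=float(sys.argv[1]),float(sys.argv[2])
s=snap('wrist');P=cloud(s)
m=(P[:,:,2]>.048)&(P[:,:,2]<.066)&(np.linalg.norm(P[:,:,:2]-[x,y],axis=2)<.035)
c=max(cv2.findContours(m.astype(np.uint8),0,1)[0],key=cv2.contourArea)[:,0];w=onplane(s,c,.058)[:,:2]*1000
c,r=cv2.minEnclosingCircle(w.astype(np.float32));print('vial',m.sum(),np.round(c,1),r,P[m].mean(0).round(4))
hsv=cv2.cvtColor(s['image'],cv2.COLOR_RGB2HSV);H,S,V=cv2.split(hsv)
m=(S>50)&((H<10)|(H>165))&(V>120)&(abs(P[:,:,2]-.02)<.012)
c=[c for c in cv2.findContours(m.astype(np.uint8),0,1)[0] if cv2.contourArea(c)>300]
for k in c:print('puck?',cv2.minAreaRect((onplane(s,k[:,0],.022)[:,:2]*1000).astype(np.float32)))
print(obs()['time'],obs()['tool_pos'].round(4));go(c_x:=c and x or x,y,.010,94)
E
sed -i 's/c_x:=c and x or x/x/' vial.py; python3 vial.py .392 -.207
```

```text
vial 358 [ 389.7 -206.1] 10.57163143157959 [ 0.3897 -0.2067  0.056 ]
puck? ((533.383544921875, -250.98410034179688), (27.70143699645996, 60.624977111816406), 48.61198806762695)
6.7 [ 0.3829 -0.2043  0.1476]
delta [-0.009 -0.004  0.006] [-0.4   1.   13.75] rows>= 2.8
```

Request:
{"fn": "move_arm", "kwargs": {
  "deltas": [0, 0, 0, 0, 0, 0, -1, 0, 0, 0, 0, 0, 3, -1, 0, 0, 0, 0, 0, 6, -1, 0, 0, 0, 0, 0, 9, -1, 0, 0, 0, 0, 0, 11.5, -1, 0, 0, 0, 0, 0, 13, -1, 0, 0, 0, 0, 0, 13.8, -1, 0, 0, 0, 0, 0, 13.8, -1]
}}

```text
time: 7.5
tool_pos: [0.3924, -0.2089, 0.0105]
ee_rot: [-3.14, -0.001, 1.646]
wrist_force: [0.1, -0.6, -0.2]
width: 0.094
finger_force: 0.0
```

```bash
python3 -c "
from h import *
o=obs();print(o['tool_pos'],o['ee_rot'],o['wrist_force'])"
```

```text
[ 0.3923942  -0.20885294  0.01049294] [-3.14022687e+00 -1.41417707e-03  1.64583384e+00] [ 0.08495863 -0.58839413 -0.15982565]
```

Request:
{"fn": "move_arm", "kwargs": {
  "deltas": [0, 0, 0, 0.2, 0, 0, -0.5, 0, 0, 0, 0.2, 0, 0, 0, 0, 0, 0, 0.2, 0, 0, 0.2, 0, 0, 0, 0.2, 0, 0, 0.4, 0, 0, 0, 0.2, 0, 0, 0.6, 0, 0, 0, 0.2, 0, 0, 1, 0, 0, 0, 0.2, 0, 0, 1, 0, 0, 0, 0.2, 0, 0, 1]
}}

```text
time: 8.3
tool_pos: [0.392, -0.2069, 0.0115]
ee_rot: [3.142, -0.0, 1.646]
wrist_force: [-0.6, 0.7, -0.0]
width: 0.0333
finger_force: 0.0
```

Request:
{"fn": "move_arm", "kwargs": {
  "deltas": [0, 0, 0, 0, 0, 0, 1, 0, 0, 0, 0, 0, 0, 1, 0, 0, 0, 0, 0, 0, 1, 0, 0, 0, 0, 0, -2, 1, 0, 0, 0, 0, 0, -5, 1, 0, 0, 0, 0, 0, -8, 1, 0, 0, 0, 0, 0, -9, 1, 0, 0, 0, 0, 0, -9, 1]
}}

```text
time: 9.1
tool_pos: [0.393, -0.2075, 0.1029]
ee_rot: [3.139, 0.002, 1.646]
wrist_force: [0.3, 0.6, 0.4]
width: 0.0213
finger_force: 30.0
```

```bash
python3 -c "
from h import *
chain((.534,-.350,.1,94),(.534,-.350,.0145,94))
s=snap('wrist');save(s,'w3');print(obs()['width'],obs()['tool_pos'])"
```

```text
delta [0.003 0.002 0.005] [-15.26  12.99   0.37] rows>= 4.0
delta [0. 0. 0.] [ 0.   -0.    8.55] rows>= 1.7
0.021404410095133917 [ 0.39205138 -0.20688849  0.10121791]
```

Request:
{"fn": "move_arm", "kwargs": {
  "deltas": [0, 0, 0, -3, 3, 0, 1, 0, 0, 0, -6, 6, 0, 1, 0, 0, 0, -9, 8, 0, 1, 0, 0, 0, -12, 10.5, 0, 1, 0, 0, 0, -14.3, 12.4, 0, 1, 0, 0, 0, -15.2, 13, 0, 1, 0, 0, 0, -15.2, 13, 0.3, 1, 0, 0, 0, -15.2, 13, 0.3, 1]
}}

```text
time: 9.95
tool_pos: [0.5316, -0.3473, 0.0964]
ee_rot: [-3.139, -0.003, 1.646]
wrist_force: [0.2, 0.8, -0.3]
width: 0.0213
finger_force: 30.0
```

Request:
{"fn": "move_arm", "kwargs": {
  "deltas": [0, 0, 0, 0, 0, 3, 1, 0, 0, 0, 0, 0, 6, 1, 0, 0, 0, 0, 0, 7.5, 1, 0, 0, 0, 0, 0, 8.3, 1, 0, 0, 0, 0, 0, 8.5, 1, 0, 0, 0, 0, 0, 8.5, 1]
}}

```text
time: 10.55
tool_pos: [0.5334, -0.3488, 0.0146]
ee_rot: [3.14, 0.001, 1.646]
wrist_force: [0.2, -0.6, -0.9]
width: 0.0213
finger_force: 30.0
```

Request:
{"fn": "move_arm", "kwargs": {
  "deltas": [0, 0, 0, 0, 0, 0, 0.4, 0, 0, 0, 0, 0, 0, 0, 0, 0, 0, 0, 0, 0, -1, 0, 0, 0, 0, 0, 0, -1, 0, 0, 0, 0, 0, 0, -1, 0, 0, 0, 0, 0, -4, -1, 0, 0, 0, 0, 0, -9, -1, 0, 0, 0, 0, 0, -14, -1]
}}

```text
time: 11.35
tool_pos: [0.5325, -0.3483, 0.154]
ee_rot: [-3.14, -0.002, 1.646]
wrist_force: [0.8, -0.3, 1.1]
width: 0.0806
finger_force: 0.0
```

Request:
{"fn": "move_arm", "kwargs": {
  "deltas": [0, 0, 0, 4, 0, -2, -1, 0, 0, 0, 9, 0, -2, -1, 0, 0, 0, 14, 0, -2, -1, 0, 0, 0, 19, 0, -2, -1, 0, 0, 0, 23, 0, -2, -1, 0, 0, 0, 26, 0, -2, -1, 0, 0, 0, 27, 0, -2, -1, 0, 0, 0, 27, 0, -2, -1]
}}

```text
time: 12.15
tool_pos: [0.5128, -0.0786, 0.1737]
ee_rot: [3.141, 0.0, 1.648]
wrist_force: [-0.5, -0.6, -0.8]
width: 0.0942
finger_force: 0.0
```

Request:
{"fn": "move_arm", "kwargs": {
  "deltas": [0, 0, 0, 5, -1.8, 0, -1, 0, 0, 0, 9, -3.2, 0, -1, 0, 0, 0, 12, -4.6, 0, -1, 0, 0, 0, 14.5, -5.5, 0, -1, 0, 0, 0, 15.2, -5.8, 0, -1, 0, 0, 0, 15.2, -5.8, 0, -1, 0, 0, 0, 15.2, -5.8, 0, -1]
}}

```text
time: 12.85
tool_pos: [0.4443, 0.0664, 0.1735]
ee_rot: [3.141, 0.001, 1.644]
wrist_force: [0.1, -0.4, 0.3]
width: 0.0942
finger_force: 0.0
```

```bash
cat > v2.py <<'E'
from h import *
s=snap('wrist');save(s,'w4',k=1.5);pickle.dump(s,open('w4.pkl','wb'));P=cloud(s);o=obs();print(o['time'],o['tool_pos'],o['width'])
for n,x,y,z in (('black',.447,.068,.058),('weight',.435,-.04,.036),('dropper',.388,.192,.102)):
    m=(P[:,:,2]>z-.012)&(P[:,:,2]<z+.01)&(np.linalg.norm(P[:,:,:2]-[x,y],axis=2)<.035)
    cs=cv2.findContours(m.astype(np.uint8),0,1)[0]
    if not cs: print(n,'none');continue
    c,r=cv2.minEnclosingCircle((onplane(s,max(cs,key=cv2.contourArea)[:,0],z)[:,:2]*1000).astype(np.float32));print(n,m.sum(),np.round(c,1),round(r,1),P[m].mean(0).round(4))
E
python3 v2.py
```

```text
12.9 [0.44431774 0.06634271 0.17339013] 0.09391336590185986
black 308 [442.6  66.1] 10.5 [0.4427 0.0655 0.056 ]
weight 116 [432.4 -49.4] 8.6 [ 0.4322 -0.0511  0.0341]
dropper 266 [386.2 188.9] 7.4 [0.3855 0.1901 0.0969]
```

View pics/w4.png

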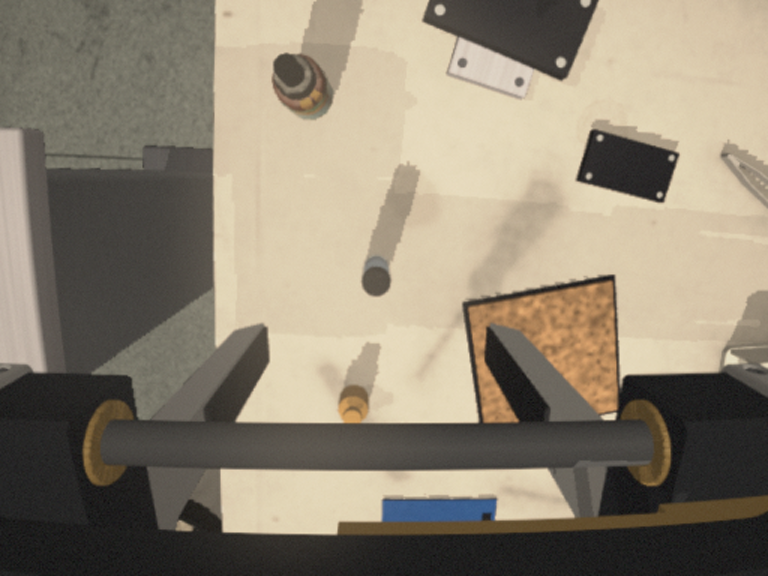

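Black vial at (375,275) in the view, the weight at (353,402), dropper at (300,85), cork pad at right. The vial is clear of its neighbours, so I go down.

Request:
{"fn": "move_arm", "kwargs": {
  "deltas": [0, 0, 0, 0, -0.1, 4, -1, 0, 0, 0, 0, -0.1, 8, -1, 0, 0, 0, 0, -0.1, 11, -1, 0, 0, 0, 0, -0.1, 13.5, -1, 0, 0, 0, 0, -0.1, 15.2, -1, 0, 0, 0, 0, -0.1, 16.2, -1, 0, 0, 0, 0, -0.1, 16.2, 0, 0, 0, 0, 0, -0.1, 16.2, 0]
}}

```text
time: 13.7
tool_pos: [0.4434, 0.0672, 0.0121]
ee_rot: [3.141, 0.0, 1.645]
wrist_force: [0.4, -0.1, 0.4]
width: 0.0813
finger_force: 0.0
```

Request:
{"fn": "move_arm", "kwargs": {
  "deltas": [0, 0, 0, 0, 0, 0, 0.2, 0, 0, 0, 0, 0, 0, 0.4, 0, 0, 0, 0, 0, 0, 0.6, 0, 0, 0, 0, 0, 0, 1, 0, 0, 0, 0, 0, 0, 1, 0, 0, 0, 0, 0, 0, 1, 0, 0, 0, 0, 0, 0, 1, 0, 0, 0, 0, 0, 0, 1]
}}

```text
time: 14.5
tool_pos: [0.4426, 0.0677, 0.0115]
ee_rot: [3.142, -0.0, 1.646]
wrist_force: [0.2, -0.1, 0.2]
width: 0.0211
finger_force: 30.0
```

```bash
python3 -c "
from h import *
print(obs()['finger_force'],obs()['tool_pos']);x,y,z=obs()['tool_pos']
chain((x,y,.11,94),(.5224,-.1895,.11,94),(.5224,-.1895,z+.0035,94))"
```

```text
29.997344106559467 [0.44256094 0.06772834 0.0114545 ]
delta [ 0.    -0.     0.005] [ 0.    0.   -9.85] rows>= 2.0
delta [0. 0. 0.] [-26.22   6.17   0.  ] rows>= 5.4
delta [0. 0. 0.] [ 0.  -0.   9.5] rows>= 1.9
```

Request:
{"fn": "move_arm", "kwargs": {
  "deltas": [0, 0, 0, 0, 0, -2, 1, 0, 0, 0, 0, 0, -6, 1, 0, 0, 0, 0, 0, -10, 1, 0, 0, 0, -3, 1, -10, 1, 0, 0, 0, -7, 2, -10, 1, 0, 0, 0, -11, 3, -10, 1, 0, 0, 0, -13.1, 3.1, -10, 1]
}}

```text
time: 15.2
tool_pos: [0.4841, -0.0632, 0.1115]
ee_rot: [3.141, 0.001, 1.644]
wrist_force: [-0.6, 0.2, 0.2]
width: 0.0213
finger_force: 30.0
```

Request:
{"fn": "move_arm", "kwargs": {
  "deltas": [0, 0, 0, -4, 1, 0, 1, 0, 0, 0, -8, 2, 0, 1, 0, 0, 0, -11, 2.7, 0, 1, 0, 0, 0, -12.7, 3, 0, 1, 0, 0, 0, -13.1, 3.1, 0, 1, 0, 0, 0, -13.1, 3.1, 2, 1, 0, 0, 0, -13.1, 3.1, 5, 1, 0, 0, 0, -13.1, 3.1, 7, 1]
}}

```text
time: 16.0
tool_pos: [0.5231, -0.187, 0.0397]
ee_rot: [-3.14, -0.002, 1.647]
wrist_force: [-1.0, 0.6, -0.2]
width: 0.0209
finger_force: 30.0
```

```bash
python3 -c "
from h import *
chain((.5224,-.1895,.015,94));print(obs()['width'],obs()['tool_pos'])"
```

```text
delta [-0.002 -0.002  0.006] [-0.25 -0.08  2.47] rows>= 0.5
0.020908799780624668 [ 0.52305528 -0.18698438  0.03974568]
```

Lower, release, rise; then back over the stack.

Request:
{"fn": "move_arm", "kwargs": {
  "deltas": [0, 0, 0, -0.1, 0, 1, 1, 0, 0, 0, -0.2, 0, 2, 1, 0, 0, 0, -0.2, 0, 2.5, 1, 0, 0, 0, -0.2, 0, 2.5, 1, 0, 0, 0, -0.2, 0, 2.5, 1]
}}

```text
time: 16.5
tool_pos: [0.5248, -0.1911, 0.0174]
ee_rot: [3.14, 0.001, 1.646]
wrist_force: [0.6, 1.0, 1.0]
width: 0.0213
finger_force: 30.0
```

Request:
{"fn": "move_arm", "kwargs": {
  "deltas": [0, 0, 0, 0, 0, 0, 0.4, 0, 0, 0, 0, 0, 0, 0, 0, 0, 0, 0, 0, 0, -1, 0, 0, 0, 0, 0, 0, -1, 0, 0, 0, 0, 0, 0, -1, 0, 0, 0, 0, 0, -4, -1, 0, 0, 0, 0, 0, -9, -1, 0, 0, 0, 0, 0, -14, -1]
}}

```text
time: 17.3
tool_pos: [0.5235, -0.1906, 0.1572]
ee_rot: [-3.14, -0.001, 1.646]
wrist_force: [1.7, -0.5, 0.0]
width: 0.0808
finger_force: 0.0
```

```bash
python3 -c "
from h import *
chain((.45,-.05,.2,130),(.523,.259,.2,163.9));print(obs()['width'],obs()['tool_pos'])"
```

```text
delta [-0.001 -0.002 -0.623] [14.57 -6.28 -4.25] rows>= 4.2
delta [ 0.     0.    -0.592] [18.98 25.45  0.  ] rows>= 6.4
0.08077548498104721 [ 0.52347413 -0.19056674  0.15722681]
```

Request:
{"fn": "move_arm", "kwargs": {
  "deltas": [0, 0, -0.13, 3, -1.2, -2, -1, 0, 0, -0.26, 6, -2.5, -4, -1, 0, 0, -0.39, 9, -3.8, -4.2, -1, 0, 0, -0.52, 12, -5, -4.2, -1, 0, 0, -0.62, 14.6, -6.3, -4.2, -1, 0, 0, -0.62, 14.6, -6.3, -4.2, -1]
}}

```text
time: 17.9
tool_pos: [0.4492, -0.0478, 0.1991]
ee_rot: [3.14, 0.0, 2.27]
wrist_force: [0.4, -0.9, -0.4]
width: 0.0941
finger_force: 0.0
```

Request:
{"fn": "move_arm", "kwargs": {
  "deltas": [0, 0, -0.1, 3, 4, 0, -1, 0, 0, -0.2, 6, 8, 0, -1, 0, 0, -0.3, 9, 12, 0, -1, 0, 0, -0.4, 12, 16, 0, -1, 0, 0, -0.5, 15, 20, 0, -1, 0, 0, -0.59, 18, 24, 0, -1, 0, 0, -0.59, 19, 25.5, 0, -1, 0, 0, -0.59, 19, 25.5, 0, -1]
}}

```text
time: 18.7
tool_pos: [0.5254, 0.2611, 0.1972]
ee_rot: [-3.141, -0.001, 2.858]
wrist_force: [0.2, -1.3, 0.0]
width: 0.094
finger_force: 0.0
```

```bash
cat > st.py <<'E'
from h import *
s=snap('wrist');pickle.dump(s,open('w5.pkl','wb'));P=cloud(s);o=obs();print(o['time'],o['tool_pos'],o['ee_rot'])
near=np.linalg.norm(P[:,:,:2]-[.525,.258],axis=2)<.075
for lo,hi,z in ((.006,.018,.012),(.018,.03,.024)):
    m=(near&(P[:,:,2]>lo)&(P[:,:,2]<hi)).astype(np.uint8)
    for c in sorted(cv2.findContours(m,0,1)[0],key=cv2.contourArea)[-2:]:
        r=cv2.minAreaRect((onplane(s,c[:,0],z)[:,:2]*1000).astype(np.float32));print(z,np.round(r[0],1),np.round(r[1],1),round(r[2],1))
E
python3 st.py
```

```text
18.75 [0.52515438 0.25936681 0.19747307] [-3.14010233e+00 -6.66061252e-04  2.85603967e+00]
0.012 [514.5 217.5] [22.5 60.1] 75.0
0.012 [533.4 301.7] [26.8 59.9] 74.9
0.024 [522.7 259. ] [ 59.6 107.7] 73.6
```

Request:
{"fn": "move_arm", "kwargs": {
  "deltas": [0, 0, 0, 0.2, -0.1, 4, -1, 0, 0, 0, 0.2, -0.1, 8, -1, 0, 0, 0, 0.2, -0.1, 12, -1, 0, 0, 0, 0.2, -0.1, 15, -1, 0, 0, 0, 0.2, -0.1, 17, -1, 0, 0, 0, 0.2, -0.1, 18, -1, 0, 0, 0, 0.2, -0.1, 18.2, -1, 0, 0, 0, 0.2, -0.1, 18.2, -1]
}}

```text
time: 19.55
tool_pos: [0.5232, 0.2582, 0.0174]
ee_rot: [3.141, 0.001, 2.854]
wrist_force: [-0.5, 0.4, -0.7]
width: 0.0939
finger_force: 0.0
```

Request:
{"fn": "move_arm", "kwargs": {
  "deltas": [0, 0, 0, 0, 0, 0, 0, 0, 0, 0, 0, 0, 0, 0, 0, 0, 0, 0, 0, 0, 0.2, 0, 0, 0, 0, 0, 0, 1, 0, 0, 0, 0, 0, 0, 1, 0, 0, 0, 0, 0, 0, 1, 0, 0, 0, 0, 0, 0, 1, 0, 0, 0, 0, 0, 0, 1]
}}

```text
time: 20.35
tool_pos: [0.5227, 0.2593, 0.0169]
ee_rot: [3.14, 0.001, 2.856]
wrist_force: [0.2, 1.6, 2.5]
width: 0.0594
finger_force: 30.0
```

```bash
python3 -c "
from h import *
x,y,z=obs()['tool_pos'];print(obs()['tool_pos'],obs()['ee_rot'],obs()['width'])
chain((x,y,.14,163.7),(.5967,.06,.14,130),(.5967,-.006,.14,104.6),(.5967,-.006,z-.006,104.6))"
```

```text
[0.5227051  0.25931243 0.01693295] [3.14035130e+00 5.52171014e-04 2.85594580e+00] 0.05944403486513075
delta [ 0.001  0.001 -0.001] [-1.000e-02  2.000e-02 -1.231e+01] rows>= 2.5
delta [ 0.    -0.     0.588] [-12.7  -17.05  -0.  ] rows>= 4.3
delta [ 0.    -0.     0.443] [-5.06 -4.24 -0.  ] rows>= 3.0
delta [0. 0. 0.] [ 0.   -0.   12.91] rows>= 2.6
```

Request:
{"fn": "move_arm", "kwargs": {
  "deltas": [0, 0, 0, 0, 0, -1.5, 1, 0, 0, 0, 0, 0, -4, 1, 0, 0, 0, 0, 0, -8, 1, 0, 0, 0, 0, 0, -11.5, 1, 0, 0, 0, 0, 0, -12.3, 1, 0, 0, 0, 0, 0, -12.3, 1]
}}

```text
time: 20.95
tool_pos: [0.5231, 0.2587, 0.141]
ee_rot: [3.14, 0.002, 2.856]
wrist_force: [-0.3, 0.1, -2.0]
width: 0.0596
finger_force: 30.0
```

Request:
{"fn": "move_arm", "kwargs": {
  "deltas": [0, 0, 0.1, -1.5, -2, 0, 1, 0, 0, 0.2, -3.5, -5, 0, 1, 0, 0, 0.3, -6, -8, 0, 1, 0, 0, 0.4, -8.5, -11.3, 0, 1, 0, 0, 0.5, -11, -14.5, 0, 1, 0, 0, 0.59, -12.4, -16.5, 0, 1, 0, 0, 0.59, -12.7, -17, 0, 1, 0, 0, 0.59, -12.7, -17, 0, 1]
}}

```text
time: 21.75
tool_pos: [0.5949, 0.0593, 0.1366]
ee_rot: [-3.138, -0.004, 2.266]
wrist_force: [-0.6, -0.1, -2.5]
width: 0.0597
finger_force: 30.0
```

```bash
python3 -c "
from h import *
s=pickle.load(open('w4.pkl','rb'))
w=onplane(s,np.array([[463,302],[613,276],[618,411]])/1.5,.005)*1000;print(w.round(1),np.linalg.norm(w[1]-w[0]),np.linalg.norm(w[2]-w[1]),((w[0]+w[2])/2).round(1), np.degrees(np.arctan2(*(w[1]-w[0])[[1,0]])))
s=snap('wrist');save(s,'w6',k=1.5);pickle.dump(s,open('w6.pkl','wb'))
chain((.5967,-.006,.14,104.6));print(obs()['tool_pos'],obs()['width'])"
```

```text
[[516.5  41.3   5. ]
 [638.3  72.4   5. ]
 [670.3 -50.    5. ]] 125.72109005533954 126.44846144326472 [593.4  -4.3   5. ] 14.305818730601587
delta [-0.003 -0.003  0.441] [-5.2  -4.13 -0.28] rows>= 2.9
[0.59500374 0.06039859 0.13727575] 0.05930833672787156
```

View pics/w6.png

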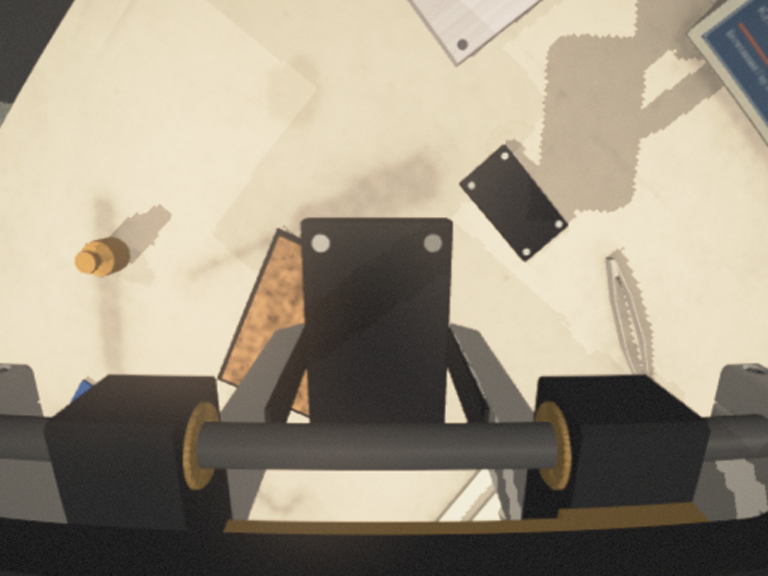

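The dark plate is held flat and centred (302–452, 220). The pad is to the left below it.

Request:
{"fn": "move_arm", "kwargs": {
  "deltas": [0, 0, 0.1, -1, -1, 0, 1, 0, 0, 0.2, -2.2, -2, 0, 1, 0, 0, 0.3, -3.5, -3, 0, 1, 0, 0, 0.4, -4.5, -3.8, 0, 1, 0, 0, 0.44, -5, -4.2, 0, 1, 0, 0, 0.44, -5, -4.2, 1, 1, 0, 0, 0.44, -5, -4.2, 4, 1, 0, 0, 0.44, -5, -4.2, 7, 1]
}}

```text
time: 22.6
tool_pos: [0.5963, -0.0039, 0.0688]
ee_rot: [3.14, -0.0, 1.829]
wrist_force: [-0.5, -0.4, -3.0]
width: 0.0594
finger_force: 30.0
```

Request:
{"fn": "move_arm", "kwargs": {
  "deltas": [0, 0, 0, 0, 0, 2, 1, 0, 0, 0, 0, 0, 3, 1, 0, 0, 0, 0, 0, 4, 1, 0, 0, 0, 0, 0, 4.5, 1, 0, 0, 0, 0, 0, 4.5, 1]
}}

```text
time: 23.1
tool_pos: [0.5961, -0.0051, 0.0243]
ee_rot: [-3.142, -0.0, 1.826]
wrist_force: [0.3, -0.4, -2.2]
width: 0.0594
finger_force: 30.0
```

```bash
python3 -c "
from h import *
chain((.595,-.005,.0105,104.6));print(obs()['tool_pos'],obs()['width'])"
```

```text
delta [-0.    -0.     0.001] [ 0.04 -0.1   1.38] rows>= 0.3
[ 0.59607957 -0.00509939  0.02433064] 0.05938939168891027
```

Lower gently, release, rise and go back over the bright plate.

Request:
{"fn": "move_arm", "kwargs": {
  "deltas": [0, 0, 0, 0, -0.1, 0.7, 1, 0, 0, 0, 0, -0.1, 1.2, 1, 0, 0, 0, 0, -0.1, 1.35, 1, 0, 0, 0, 0, -0.1, 1.35, 1, 0, 0, 0, 0, -0.1, 1.35, 1]
}}

```text
time: 23.6
tool_pos: [0.5953, -0.0057, 0.0112]
ee_rot: [3.141, 0.0, 1.826]
wrist_force: [0.4, 0.7, -2.8]
width: 0.0591
finger_force: 30.0
```

Request:
{"fn": "move_arm", "kwargs": {
  "deltas": [0, 0, 0, 0, 0, 0, 0, 0, 0, 0, 0, 0, 0, -1, 0, 0, 0, 0, 0, 0, -1, 0, 0, 0, 0, 0, 0, -1, 0, 0, 0, 0, 0, 0, -1, 0, 0, 0, 0, 0, -4, -1, 0, 0, 0, 0, 0, -9, -1, 0, 0, 0, 0, 0, -14, -1]
}}

```text
time: 24.4
tool_pos: [0.5945, -0.0056, 0.1519]
ee_rot: [-3.14, -0.001, 1.826]
wrist_force: [1.2, -1.0, -0.9]
width: 0.0941
finger_force: 0.0
```

```bash
python3 -c "
from h import *
chain((.524,.26,.19,74.9));print(obs()['tool_pos'],obs()['width'])"
```

```text
delta [-0.002 -0.     0.519] [27.48 -0.12 -3.79] rows>= 5.5
[ 0.59445512 -0.00563356  0.15193427] 0.09413766378629089
```

Request:
{"fn": "move_arm", "kwargs": {
  "deltas": [0, 0, 0.08, 3, 0, -2, -1, 0, 0, 0.16, 7, 0, -3.8, -1, 0, 0, 0.24, 11, 0, -3.8, -1, 0, 0, 0.32, 15, 0, -3.8, -1, 0, 0, 0.4, 20, 0, -3.8, -1, 0, 0, 0.48, 24, 0, -3.8, -1, 0, 0, 0.52, 27, -0.1, -3.8, -1, 0, 0, 0.52, 27.5, -0.1, -3.8, -1]
}}

```text
time: 25.2
tool_pos: [0.5235, 0.2633, 0.1891]
ee_rot: [-3.141, -0.001, 1.31]
wrist_force: [1.3, -0.5, -0.1]
width: 0.0934
finger_force: 0.0
```

Request:
{"fn": "move_arm", "kwargs": {
  "deltas": [0, 0, 0, 0, 0, 0, -1, 0, 0, 0, 0, 0, 0, -1]
}}

```text
time: 25.4
tool_pos: [0.5252, 0.2591, 0.189]
ee_rot: [3.141, 0.001, 1.305]
wrist_force: [0.1, -0.3, -1.8]
width: 0.0935
finger_force: 0.0
```

```bash
python3 st.py; python3 -c "
from h import *
s=pickle.load(open('w5.pkl','rb'));save(s,'w7',k=1.5)
t=pickle.load(open('top0.pkl','rb'));P=cloud(t);m=(P[:,:,0]>.55)&(P[:,:,0]<.66)&(P[:,:,1]>.2)&(P[:,:,1]<.38)&(P[:,:,2]<1)&(P[:,:,2]>.03);print(P[m].min(0),P[m].max(0))
chain((.524,.2598,.0035,74.9))"
```

```text
25.45 [0.52528398 0.25887623 0.18898884] [3.14125664e+00 4.48873113e-04 1.30447392e+00]
0.012 [524.6 261.8] [109.6  59.7] 77.8
[0.56458419 0.22534035 0.03057107] [0.65989411 0.3779863  0.07720315]
delta [ 0.     0.    -0.003] [ 0.06 -0.15 18.55] rows>= 3.7
```

View pics/w7.png

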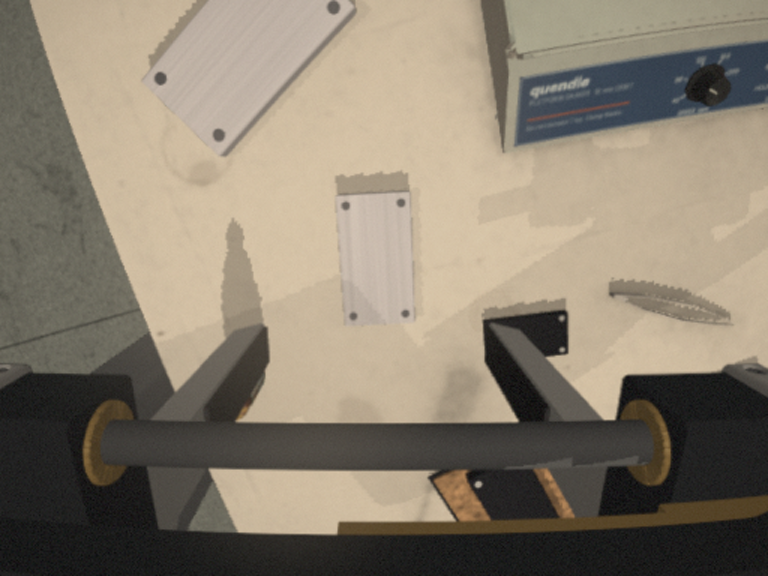

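The bright plate now lies alone at (375,258), turned slightly. I'll correct the yaw and grip it across the 60 mm.

Request:
{"fn": "move_arm", "kwargs": {
  "deltas": [0, 0, -0.053, 0.26, -0.14, 4, -1, 0, 0, -0.053, 0.26, -0.14, 8, -1, 0, 0, -0.053, 0.26, -0.14, 12, -1, 0, 0, -0.053, 0.26, -0.14, 15, -1, 0, 0, -0.053, 0.26, -0.14, 17, -1, 0, 0, -0.053, 0.26, -0.14, 18.2, -1, 0, 0, -0.053, 0.26, -0.14, 18.4, -1, 0, 0, -0.053, 0.26, -0.14, 18.4, -1]
}}

```text
time: 26.25
tool_pos: [0.5249, 0.2626, 0.0056]
ee_rot: [3.141, -0.001, 1.358]
wrist_force: [0.6, -0.8, -0.4]
width: 0.0938
finger_force: 0.0
```

Request:
{"fn": "move_arm", "kwargs": {
  "deltas": [0, 0, 0, 0, 0, 0, 0, 0, 0, 0, 0, 0, 0, 0, 0, 0, 0, 0, 0, 0, 0.2, 0, 0, 0, 0, 0, 0, 1, 0, 0, 0, 0, 0, 0, 1, 0, 0, 0, 0, 0, 0, 1, 0, 0, 0, 0, 0, 0, 1, 0, 0, 0, 0, 0, 0, 1]
}}

```text
time: 27.05
tool_pos: [0.5247, 0.2632, 0.0055]
ee_rot: [3.14, -0.001, 1.359]
wrist_force: [1.4, -0.7, 2.4]
width: 0.0598
finger_force: 30.0
```

Request:
{"fn": "move_arm", "kwargs": {
  "deltas": [0, 0, 0, 0, 0, -1.5, 1, 0, 0, 0, 0, 0, -4, 1, 0, 0, 0, 0, 0, -8, 1, 0, 0, 0, 0, 0, -12, 1, 0, 0, 0, 0, 0, -15, 1, 0, 0, 0, 0, 0, -17, 1, 0, 0, 0, 0, 0, -17, 1]
}}

```text
time: 27.75
tool_pos: [0.5254, 0.2638, 0.1793]
ee_rot: [3.136, -0.004, 1.359]
wrist_force: [0.5, 0.9, -2.3]
width: 0.0596
finger_force: 30.0
```

```bash
python3 -c "
from h import *
print(obs()['tool_pos'],obs()['ee_rot'],obs()['width'])
chain((.595,.10,.17,104.6),(.595,-.0055,.17,104.6))
s=snap('wrist');pickle.dump(s,open('w8.pkl','wb'));P=cloud(s)
m=((np.linalg.norm(P[:,:,:2]-[.595,-.005],axis=2)<.09)&(P[:,:,2]>.011)&(P[:,:,2]<.024)).astype(np.uint8);print(m.sum())
c=max(cv2.findContours(m,0,1)[0],key=cv2.contourArea);print(cv2.minAreaRect((onplane(s,c[:,0],.017)[:,:2]*1000).astype(np.float32)))
"
```

```text
[0.52535761 0.26376616 0.17928356] [ 3.1362602  -0.00402423  1.3589505 ] 0.05964075379664395
delta [ 0.006 -0.003 -0.467] [-14.55  10.25   0.92] rows>= 3.6
delta [0. 0. 0.] [-10.21  -2.66  -0.  ] rows>= 2.1
614
((572.7769165039062, 23.90177345275879), (36.276954650878906, 50.215572357177734), 9.229096412658691)
```

Request:
{"fn": "move_arm", "kwargs": {
  "deltas": [0, 0, -0.08, -2, 1.5, 0, 1, 0, 0, -0.18, -5, 3.5, 0, 1, 0, 0, -0.28, -8.5, 6, 0, 1, 0, 0, -0.38, -11.5, 8, 0, 1, 0, 0, -0.467, -14, 9.8, 0, 1, 0, 0, -0.467, -14.5, 10.2, 0, 1, 0, 0, -0.467, -14.5, 10.2, 0, 1]
}}

```text
time: 28.5
tool_pos: [0.5923, 0.099, 0.1723]
ee_rot: [-3.137, -0.002, 1.823]
wrist_force: [-0.2, 0.2, -2.1]
width: 0.0596
finger_force: 30.0
```

```bash
python3 -c "
from h import *
chain((.595,-.0055,.175,104.6),(.595,-.0055,.05,104.6))
s=snap('wrist');pickle.dump(s,open('w8.pkl','wb'));P=cloud(s);save(s,'w8',k=1.5)
"
```

```text
delta [-0.005 -0.002 -0.003] [-10.18  -2.35  -0.27] rows>= 2.1
delta [0. 0. 0.] [ 0.  -0.  12.5] rows>= 2.5
```

Request:
{"fn": "move_arm", "kwargs": {
  "deltas": [0, 0, 0, -2, -0.5, 0, 1, 0, 0, 0, -5, -1.2, 0, 1, 0, 0, 0, -8, -1.9, 0, 1, 0, 0, 0, -10, -2.3, 0, 1, 0, 0, 0, -10.2, -2.4, 2, 1, 0, 0, 0, -10.2, -2.4, 6, 1, 0, 0, 0, -10.2, -2.4, 10, 1, 0, 0, 0, -10.2, -2.4, 12, 1]
}}

```text
time: 29.35
tool_pos: [0.5923, -0.0026, 0.05]
ee_rot: [-3.134, -0.004, 1.827]
wrist_force: [0.4, 0.5, -3.7]
width: 0.0596
finger_force: 30.0
```

Request:
{"fn": "move_arm", "kwargs": {
  "deltas": [0, 0, 0, 0, 0, 0, 1, 0, 0, 0, 0, 0, 0, 1, 0, 0, 0, 0, 0, 0, 1]
}}

```text
time: 29.65
tool_pos: [0.5973, -0.0042, 0.0573]
ee_rot: [3.138, 0.001, 1.827]
wrist_force: [0.5, -1.0, -2.7]
width: 0.0593
finger_force: 30.0
```

```bash
python3 -c "
from h import *
print(obs()['tool_pos'],obs()['ee_rot']);chain((.595,-.0055,.0232,104.6))"
```

```text
[ 0.5972703  -0.00420082  0.05730016] [3.13776169e+00 1.06391676e-03 1.82670275e+00]
delta [0.004 0.001 0.001] [-0.06 -0.27  3.41] rows>= 0.7
```

Request:
{"fn": "move_arm", "kwargs": {
  "deltas": [0.004, 0, 0, 0, -0.2, 1, 1, 0.004, 0, 0, 0, -0.2, 2, 1, 0.004, 0, 0, 0, -0.2, 2.8, 1, 0.004, 0, 0, 0, -0.2, 3.2, 1, 0.004, 0, 0, 0, -0.2, 3.3, 1, 0.004, 0, 0, 0, -0.2, 3.35, 1, 0.004, 0, 0, 0, -0.2, 3.35, 1]
}}

```text
time: 30.35
tool_pos: [0.5938, -0.0054, 0.0224]
ee_rot: [-3.138, -0.0, 1.826]
wrist_force: [-3.8, 0.4, 4.8]
width: 0.0594
finger_force: 30.0
```

Request:
{"fn": "move_arm", "kwargs": {
  "deltas": [0, 0, 0, 0, 0, 0, 0, 0, 0, 0, 0, 0, 0, -1, 0, 0, 0, 0, 0, 0, -1, 0, 0, 0, 0, 0, 0, -1, 0, 0, 0, 0, 0, 0, -1, 0, 0, 0, 0, 0, -4, -1, 0, 0, 0, 0, 0, -9, -1, 0, 0, 0, 0, 0, -14, -1]
}}

```text
time: 31.15
tool_pos: [0.5939, -0.0053, 0.162]
ee_rot: [-3.136, -0.001, 1.826]
wrist_force: [2.1, 0.9, 0.1]
width: 0.0941
finger_force: 0.0
```

Request:
{"fn": "move_arm", "kwargs": {
  "deltas": [0, 0, 0, -4, -5, -3, -1, 0, 0, 0, -6, -9, -6, -1, 0, 0, 0, -8, -12, -9, -1, 0, 0, 0, -8, -15, -9, -1, 0, 0, 0, -8, -15, -9, -1, 0, 0, 0, -8, -15, -9, -1, 0, 0, 0, -8, -15, -9, -1]
}}

```text
time: 31.85
tool_pos: [0.4702, -0.12, 0.251]
ee_rot: [-3.137, -0.001, 1.826]
wrist_force: [-0.8, -1.0, 0.7]
width: 0.0943
finger_force: 0.0
```

```bash
cat > fin.py <<'E'
from h import *
s=snap('wrist');save(s,'f',k=1.5);pickle.dump(s,open('f.pkl','wb'));P=cloud(s);print(obs()['time'],obs()['tool_pos'])
hsv=cv2.cvtColor(s['image'],cv2.COLOR_RGB2HSV);H,S,V=cv2.split(hsv)
def rect(m,z,n):
    cs=cv2.findContours(m.astype(np.uint8),0,1)[0]
    for c in sorted(cs,key=cv2.contourArea)[-1:]: print(n,m.sum(),*[np.round(v,1) for v in cv2.minAreaRect((onplane(s,c[:,0],z)[:,:2]*1000).astype(np.float32))])
d=lambda x,y:np.linalg.norm(P[:,:,:2]-[x,y],axis=2)
rect((d(.595,-.005)<.075)&(P[:,:,2]>.022)&(P[:,:,2]<.036),.029,'bright')
rect((d(.528,-.27)<.05)&(P[:,:,2]>.017)&(P[:,:,2]<.03),.025,'puck')
rect((d(.534,-.35)<.03)&(P[:,:,2]>.05)&(P[:,:,2]<.07),.061,'white')
rect((d(.5224,-.19)<.03)&(P[:,:,2]>.05)&(P[:,:,2]<.07),.061,'black')
E
python3 fin.py
```

```text
31.9 [ 0.47021619 -0.11976332  0.25071376]
bright 3725 [591.5  -7.4] [ 62.  108.7] 14.6
puck 748 [ 527.4 -260.7] [41.3 51.9] 6.2
white 162 [ 531.1 -344.4] [19.4 23.4] 14.8
black 187 [ 522.7 -192.4] [19.2 22.4] 29.4
```

View pics/f.png

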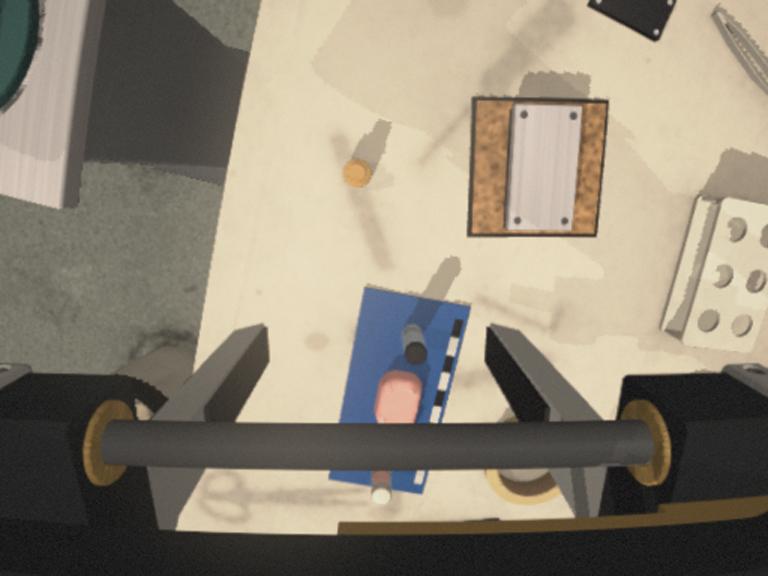

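The bright plate squarely covers the dark one on the pad (510–578, 105–232). The vials and puck stand in a row on the mat, and the weight is untouched. One last overhead check of the row.

```bash
python3 -c "
from h import *
s=snap('top');save(s,'top9',(200,150,430,260),3);P=cloud(s)
hsv=cv2.cvtColor(s['image'],cv2.COLOR_RGB2HSV);H,S,V=cv2.split(hsv)
d=lambda x,y:np.linalg.norm(P[:,:,:2]-[x,y],axis=2)
m=(d(.528,-.268)<.05)&(S>40)&((H<15)|(H>160))&(V>90)
c=max(cv2.findContours(m.astype(np.uint8),0,1)[0],key=cv2.contourArea,default=None)
if c is not None: print(cv2.minAreaRect((onplane(s,c[:,0],.02)[:,:2]*1000).astype(np.float32)))
for n,x,y,a,b in (('w',.534,-.35,.035,.08),('b',.522,-.19,.035,.08),('weight',.432,-.05,.02,.05),('drop',.386,.19,.05,.12)):
    m=(d(x,y)<.03)&(P[:,:,2]>a)&(P[:,:,2]<b);print(n,m.sum(),P[m].mean(0).round(3) if m.any() else '')"
```

```text
w 0 
b 12 [ 0.53  -0.189  0.055]
weight 28 [ 0.434 -0.055  0.031]
drop 63 [0.388 0.189 0.072]
```

View pics/top9.png

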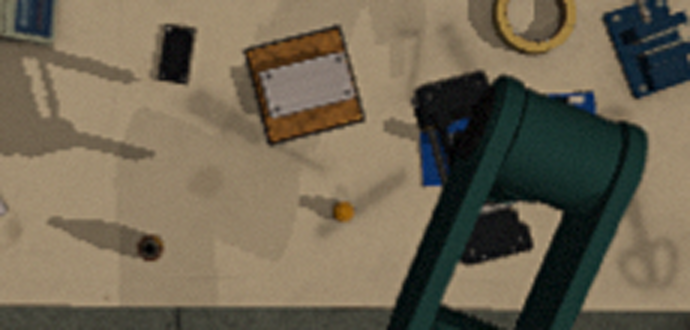

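The arm hides the mat in this view; the plates, weight and dropper are as they should be. I'll move the arm aside.

Request:
{"fn": "move_arm", "kwargs": {
  "deltas": [0, 0, 0, 4, 0, 0, -1, 0, 0, 0, 8, 0, 0, -1, 0, 0, 0, 13, 0, 0, -1, 0, 0, 0, 18, 0, 0, -1, 0, 0, 0, 23, 0, 0, -1, 0, 0, 0, 26, 0, 0, -1, 0, 0, 0, 26, 0, 0, -1, 0, 0, 0, 26, 0, 0, -1]
}}

```text
time: 32.75
tool_pos: [0.4042, 0.1319, 0.2513]
ee_rot: [-3.136, 0.0, 1.829]
wrist_force: [0.6, 0.6, -0.2]
width: 0.094
finger_force: 0.0
```

```bash
python3 -c "
from h import *
s=snap('top');save(s,'top10',(300,150,430,250),5);P=cloud(s)
hsv=cv2.cvtColor(s['image'],cv2.COLOR_RGB2HSV);H,S,V=cv2.split(hsv)
d=lambda x,y:np.linalg.norm(P[:,:,:2]-[x,y],axis=2)
m=(d(.528,-.268)<.05)&((H<70)|(H>140))&(P[:,:,2]>.01)
c=max(cv2.findContours(m.astype(np.uint8),0,1)[0],key=cv2.contourArea)
print(cv2.minAreaRect((onplane(s,c[:,0],.02)[:,:2]*1000).astype(np.float32)))
for n,x,y,a,b in (('w',.534,-.35,.035,.08),('b',.522,-.19,.035,.08)):
    m=(d(x,y)<.03)&(P[:,:,2]>a)&(P[:,:,2]<b);print(n,m.sum(),P[m].mean(0).round(3) if m.any() else '',P[m][:,2].max())"
```

```text
((529.5575561523438, -264.5123291015625), (42.22358703613281, 61.42866897583008), 0.43868064880371094)
w 40 [ 0.535 -0.345  0.054] 0.0656046801045429
b 34 [ 0.526 -0.193  0.056] 0.06701600324488277
```

View pics/top10.png

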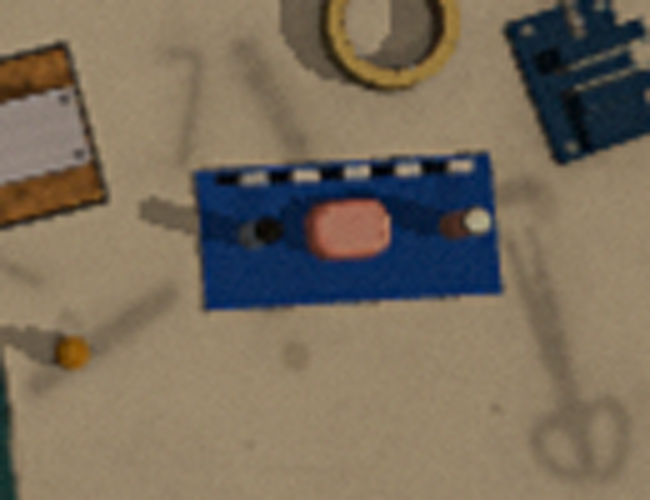

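The row is upright and in tolerance: puck 2–6 mm from the mat's middle, vials about 72–76 and 81 mm from it. I'm handing it in.

```bash
python3 -c "
from h import *
print(robot.close_job())"
```

```text
the job is handed in; nothing more can be done
None
```

I placed everything as asked and handed the job in at about 33 s of the 134 s; no verdict was shown. In the last pictures the puck was within 6 mm of the mat's middle, the black vial stood 72–76 mm to its left, the white vial about 81 mm to its right, the bright plate hid the dark one on the cork pad, and the weight and dropper were still in place.

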